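# Sweep loose bottle caps into the collecting tray

### The arm

A 7-joint arm with a two-finger parallel gripper is mounted at the origin on a cart in front of the work surface, level with it; the furniture and walls round the work are solid. World frame = base frame: x ahead of the robot, y to its left, z up, the work surface at z = 0. Lengths are in mm, angles in rad, forces in N, time in s.
With the tool pointing down it reaches from about 400 to 875 mm from the base axis. Payload 19.3 kg.
Tool frame: the origin (TCP) lies between the finger pads; the fingertips stand 25 mm ahead of it and the grasp point (between the pads) lies 6 mm ahead of it; z points along the fingers, y is the direction in which the jaws open and shut (so a half turn about z gives the same grasp; the last joint's range is limited). The gripper opens to 85 mm and grips with 20 to 120 N. Pads are 22 mm wide; open, the fingers measure 114 mm over their backs; the gripper's body (76 mm by 85 mm) begins 54 mm behind the grasp point. The pads swing forward as they close: fully open they stand 13 mm farther back than shut.
Start: joints at [-1.238, 0.521, -0.036, 1.599, 0.021, 1.021, -0.113], TCP at [245.015, 574.964, 256.291] pointing down, gripper open.
Joint ranges: [-2.91, 2.91], [-0.3, 2.13], [-1.5, 1.42], [0.17, 2.43], [-1.26, 4.41], [0.16, 1.93], [-2.52, 2.52]. Speed limits (rad/s): [1.89, 1.89, 2.39, 2.39, 3.01, 3.01, 3.01].

### API

Orientations are given as a 3x3 rotation matrix whose columns are the frame's x, y, z axes.
In Python, from bench import observe, get_image, camera_params, manip gives the robot as it stands.
- The arm moves only by the tool move_arm, never from a script. Its argument "series" is a list of rows, each an object with "turn": the turn, a rotation vector about the tool's x, y, z as a fraction of full scale, a list of three; "dp": the shift along the tool's x, y, z as a fraction of full scale, a list of three; "jaw": the opening, from 0 (shut) to 1 (fully open). In form: [{"turn": [ax, ay, az], "dp": [x, y, z], "jaw": jaw}, ...]. A call has exactly 5 rows; each row is the pose to reach, as a shift and turn from the pose commanded when the call began, along the tool's axes at that moment; what a row does not reach only later rows make up. Full scale, the value 1, is 0.4 m for a shift and 45 degrees for a turn. A row lasts 1/12 s, in which the tool goes at most 41.7 mm and 7.16 degrees, less where a joint would pass 70% of its speed; a pose out of reach is approached as far as the arm can. A call with a number of a shift or a turn outside -1 to 1 is refused whole. A call with a gripper value outside its range is refused whole. The fingers move at their own pace and stop on an object; "force" is the grip in N (left out, the last holds). Time passes only in rows, so rows that repeat a pose let the fingers close, or fill a call up. It gives the time, the measured TCP pose, the force and the opening at its end, in the units of the state.
- observe(): the state, without advancing time (a new reading comes with each control period).
- get_image(name): name is "side" or "top" or "wrist"; returns (picture, depth): 384x512x3 uint8, red, green, blue; 384x512 float32, mm along the optical axis (not along the pixel's ray), 0 where there is no reading.
- camera_params(name): a dict with "intrinsics" (3x3 intrinsics, pixels), "origin" and "rotation" of the camera in the world; the wrist camera has in their place "hand_eye" (4x4, takes a point from camera to tool coordinates, whose origin is the TCP and whose axes are the flange's). Camera axes: x right, y down, z forward; pixel columns grow to the right and rows downward; lengths in mm; the calibration is good to about 2 mm. The wrist camera is an equidistant fisheye: a pixel r from the principal point sees the ray r / f radians off the axis. A picture is of the moment at which its call begins: read the wrist's pose just before it. camera_params takes no time and is no camera call.
- manip.job_done(): hands the job in, once; it reports no verdict.
The state is a dict: "time_s": time; "qpos": joint angles; "qvel": joint speeds; "tau": joint torques, N m; "tcp_pos": TCP position; "eef_rot": TCP orientation; "contact_force": force on the tool from outside, world axes, zero at the start; "moment": the same for the moment, N m; "opening": finger opening in mm.
Only numpy, scipy, OpenCV 4.12 (cv2) and the standard library are available. Lean on these libraries where they do the work, as an engineer would, in place of code of your own. Each camera call takes 0.05 s, during which the arm holds its last target.

### The job

Sweep the three loose black screw caps across the worktop into the low steel tray through its open side, so that all three come to rest wholly inside, flat on its floor. Only push them along with the fingers: do not pick up or lift any cap, and leave the marker pen, the two bottles and the cuvette tray undisturbed.

Things in the scene. Friction and masses are not known exactly. Their poses are not given: they have to be found in the camera images.
- tray: low steel tray, 100 mm (its x) by 130 mm (its y), fixed to the worktop. Origin: centre of its underside, at z = 0; z up. x points inwards: the side at x = -50 mm is open; the floor is 1.6 mm thick. Walls 3 mm thick, 25 mm high: at the back (inner face x = +47 mm) and both sides (inner faces y = +-62 mm, from x = -36 mm on)
- tray_lip (a point): middle of the tray's open edge, on the worktop (tray x = -50 mm). Over 14 mm from here a thin lip ramps up to the tray's floor; a cap pushed along the worktop slides up it by itself
- cap_a_center (a point): one of three alike loose screw caps: ribbed black plastic disc, 32 mm across, 15 mm high, 11 to 21 g, lying flat on the worktop, free to slide. This point is its centre, 7.5 mm above its underside. The three start 7 cm or more apart (centres), in a row leading away from the tray's open side; this is the nearest to the tray
- cap_b_center (a point): one of three alike loose screw caps: ribbed black plastic disc, 32 mm across, 15 mm high, 11 to 21 g, lying flat on the worktop, free to slide. This point is its centre, 7.5 mm above its underside. The three start 7 cm or more apart (centres), in a row leading away from the tray's open side; this is the second nearest to the tray
- cap_c_center (a point): one of three alike loose screw caps: ribbed black plastic disc, 32 mm across, 15 mm high, 11 to 21 g, lying flat on the worktop, free to slide. This point is its centre, 7.5 mm above its underside. The three start 7 cm or more apart (centres), in a row leading away from the tray's open side; this is the farthest from the tray
- marker_center (a point): bystander: black and white marker pen, 17 x 135 x 16 mm, lying on the worktop along the front of a fixed white reader instrument 0.15 m tall, whose front runs parallel to the pen about 35 mm beyond it (away from the robot); its centre, 8 mm up. Its long axis is its y; it is about parallel to the row of caps
- bottle_green_center (a point): bystander: small white reagent bottle with a green cap, 40 mm across, 70 mm tall, standing behind the tray; its centre, 35 mm up
- bottle_yellow_center (a point): bystander: small white reagent bottle with a yellow cap, 40 mm across, 70 mm tall, standing behind the tray; its centre, 35 mm up
- cuvettes_center (a point): bystander: small grey tray of clear cuvettes, 65 x 100 x 45 mm, standing beyond the far end of the row of caps; its centre, 22 mm up

How it is judged (in metres and radians):
At the end, for the whole second after the job is handed in: All three caps lie flat on the tray's floor (centre below 13.5 mm), wholly past its open front edge (centre at least 18 mm inside it) and within its walls, at rest; the marker, the two bottles and the cuvette tray are within 20 mm of where they started (x of cap_a_center in the frame of tray between -0.032 and 0.05 m and y of cap_a_center in the frame of tray between -0.062 and 0.062 m and height (world z) of each of cap_a_center, cap_b_center, cap_c_center below 0.0135 m and linear speed of each of cap_a, cap_b, cap_c below 0.01 m/s and x of cap_b_center in the frame of tray between -0.032 and 0.05 m and y of cap_b_center in the frame of tray between -0.062 and 0.062 m and x of cap_c_center in the frame of tray between -0.032 and 0.05 m and y of cap_c_center in the frame of tray between -0.062 and 0.062 m and distance of each of marker_center, bottle_green_center, bottle_yellow_center, cuvettes_center from where it was at the start of the episode below 0.02 m); the robot touches nothing.
It fails at once if a cap is lifted (its centre rises more than 20 mm above where it lies on the worktop) (height (world z) of any of cap_a_center, cap_b_center, cap_c_center above 0.0275 m).
It fails at once if a bystander (marker, bottle or cuvette tray) is pushed more than 20 mm from its place (distance of any of marker_center, bottle_green_center, bottle_yellow_center, cuvettes_center from where it was at the start of the episode above 0.02 m).
It fails at once if a bottle is tipped over (angle between any of bottle_green_center, bottle_yellow_center's own z axis and vertical above 0.6 rad).
It also fails if it takes over 72 s, if anything falls off the work surface, if the arm or the gripper's body presses on something with over 40 N, if the wrist force passes 120 N, or if a joint passes its speed limit or range.

## Working session

There is one attempt and no reset: what is moved stays moved. The work goes in short steps, Python scripts to look and compute and a tool call to move; the robot and the scene stay as the last step left them, time stands still between calls to the robot, and variables do not carry over. Pictures are saved under pics/ and viewed, and the job is handed in when it is done.

Besides the shell and the picture viewer there is one more tool, called after "Call:" by a JSON object that holds its "fn" and its "kwargs", one argument or row to a line. move_arm: Moves the arm, as the interface text tells. Its arguments: {"type":"object","properties":{"series":{"type":"array"},"force":{"type":"number"}},"required":["series"]}

```bash
ls; mkdir -p pics
python3 - <<'E'
from bench import observe,get_image,camera_params
import cv2,numpy as np
s=observe();print(s)
for n in("top","side"):
    p,d=get_image(n);cv2.imwrite(f"pics/{n}0.png",p[:,:,::-1]);np.save(f"pics/{n}0.npy",d);print(n,camera_params(n))
print(camera_params("wrist"))
E
```

```text
pics
{'time_s': 0.0, 'qpos': array([-1.23819818,  0.52201872, -0.03635357,  1.59997491,  0.02120341,
        1.02107755, -0.11279139]), 'qvel': array([ 2.07534591e-03, -1.83981575e-04, -1.42349404e-04, -8.76512909e-04,
       -4.91674889e-05, -1.41672689e-03, -1.03763578e-03]), 'tau': array([-1.21416757e-03, -9.27098036e+01,  1.97856970e+00, -3.69934273e+01,
        1.77064352e-02,  7.92342005e-03, -1.08754730e-04]), 'tcp_pos': array([244.90043117, 574.7065573 , 255.7343318 ]), 'eef_rot': array([[-9.19976579e-01,  3.91973162e-01, -3.66821106e-04],
       [ 3.91973328e-01,  9.19976004e-01, -1.03013378e-03],
       [-6.63181812e-05, -1.09148304e-03, -9.99999402e-01]]), 'contact_force': array([-7.01735407e-01, -1.51653298e-04, -2.16522944e-01]), 'moment': array([-0.01937557,  0.00047266,  0.00197532]), 'opening': 85.39713321079748}
top {'intrinsics': array([[410.00183125,   0.        , 245.86619468],
       [  0.        , 410.00183125, 190.52866114],
       [  0.        ,   0.        ,   1.        ]]), 'origin': array([486.58957809, 303.21102394, 938.29284911]), 'rotation': array([[-0.0
[... 354 characters left out ...]
,  634.40389943]), 'rotation': array([[-0.98519418, -0.09344896,  0.14373493],
       [-0.17142971,  0.52683423, -0.83250078],
       [ 0.00207185, -0.84481536, -0.53505394]])}
{'intrinsics': array([[297.31863964,   0.        , 253.46544601],
       [  0.        , 297.31863964, 190.47022052],
       [  0.        ,   0.        ,   1.        ]]), 'hand_eye': array([[ 3.77594882e-04, -9.65891088e-01, -2.58948380e-01,
         6.55079031e+01],
       [ 9.99999717e-01,  1.96366305e-04,  7.25728854e-04,
         3.56240050e-01],
       [-6.50126296e-04, -2.58948581e-01,  9.65890889e-01,
        -1.17937575e+02],
       [ 0.00000000e+00,  0.00000000e+00,  0.00000000e+00,
         1.00000000e+00]])}
```

View pics/top0.png

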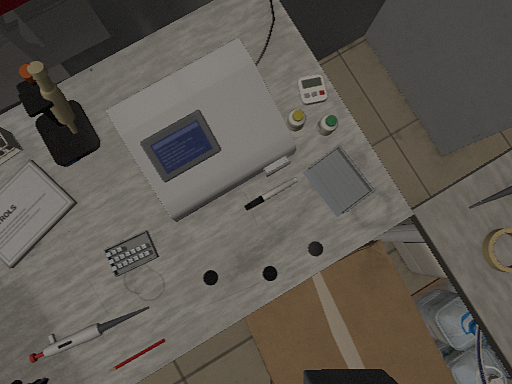

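View pics/side0.png

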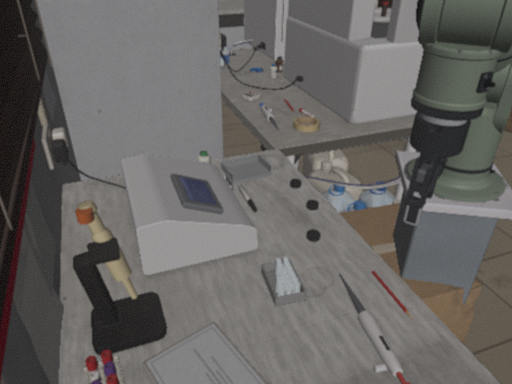

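```bash
cat > h.py <<'E'
import numpy as np,cv2
from bench import observe,get_image,camera_params
def ray(n,uv,z):
    c=camera_params(n);K=c["intrinsics"];R=c["rotation"];o=c["origin"]
    d=R@np.linalg.inv(K)@np.array([uv[0],uv[1],1.]);return o+d*(z-o[2])/d[2]
def proj(n,P):
    c=camera_params(n);q=c["rotation"].T@(np.asarray(P,float)-c["origin"]);q=c["intrinsics"]@q;return q[:2]/q[2]
E
python3 - <<'E'
from h import *
p=cv2.imread("pics/top0.png");d=np.load("pics/top0.npy")
cv2.imwrite("pics/topz.png",cv2.resize(p[80:300,180:400],None,fx=2.7,fy=2.7,interpolation=cv2.INTER_CUBIC))
s=cv2.imread("pics/side0.png");cv2.imwrite("pics/sidez.png",cv2.resize(s[140:320,180:360],None,fx=3.3,fy=3.3,interpolation=cv2.INTER_CUBIC))
for n,im,roi in(("top",p,(190,230,340,300)),("side",s,(280,170,330,250))):
    g=im.max(axis=2);m=np.zeros_like(g);x0,y0,x1,y1=roi;m[y0:y1,x0:x1]=(g[y0:y1,x0:x1]<60)*255
    N,l,st,c=cv2.connectedComponentsWithStats(m)
    for i in range(1,N):
        if st[i,4]>25: print(n,st[i],c[i],ray(n,c[i],11).round(1))
E
```

```text
top [308 241  15  15 171] [315.21052632 248.36842105] [468.2 132.2  11. ]
top [263 266  14  15 171] [269.58479532 273.0877193 ] [414.4 235.5  11. ]
top [203 270  15  15 171] [210.21052632 277.25730994] [406.5 367.5  11. ]
side [291 179  10   9  68] [295.20588235 183.08823529] [468.2 142.3  11. ]
side [307 200  11  10  84] [312.04761905 204.58333333] [415.2 245.2  11. ]
side [307 230  13  11 118] [312.87288136 235.04237288] [407.2 376.   11. ]
```

View pics/topz.png

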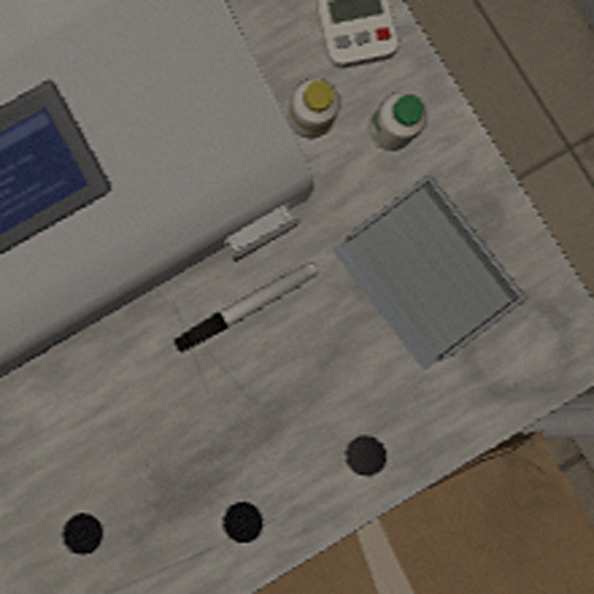

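View pics/sidez.png

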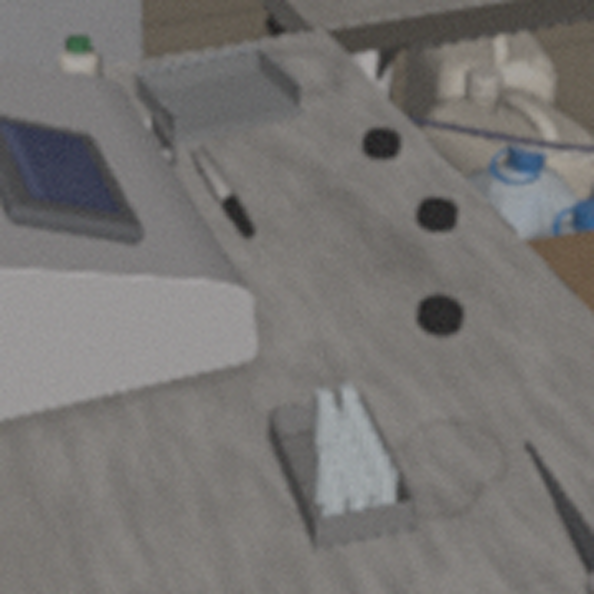

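Run:
```python
from h import *
f=lambda x,y:(x/2.7+180-.3,y/2.7+80-.3)
for nm,pt,z in(("openL",(337,248),0),("openR",(430,368),0),("backL",(430,178),25),("backR",(522,298),25),("wallLfront",(348,240),25),("pen1",(177,345),8),("pen2",(316,268),8),("readercorner",(310,190),0),("readercorner150",(300,190),150),("readfront",(0,375),0),("readfront",(150,298),0),("readfront",(230,255),0),("edge1",(250,592),0),("edge2",(594,388),0),("yel",(318,95),70),("grn",(408,110),70)):
    print(nm,ray("top",f(*pt),z).round(0)[:2])
g=lambda x,y:(x/3.3+180-.3,y/3.3+140-.3)
for nm,pt,z in(("openL",(168,157),0),("openR",(300,108),0),("pen1",(250,237),8),("backL",(138,80),25),("backR",(262,50),25),("wallRf",(300,90),25)):
    print("side",nm,ray("side",g(*pt),z).round(0)[:2])
```

```text
openL [645. 150.]
openR [541.  73.]
backL [700.  74.]
backR [598.   0.]
wallLfront [647. 145.]
pen1 [561. 289.]
pen2 [626. 170.]
readercorner [696. 172.]
readercorner150 [662. 201.]
readfront [538. 438.]
readfront [602. 311.]
readfront [639. 242.]
edge1 [357. 230.]
edge2 [523. -66.]
yel [759. 174.]
grn [746. 101.]
side openL [651. 180.]
side openR [548.  74.]
side pen1 [559. 299.]
side backL [697.  92.]
side backR [594.  13.]
side wallRf [547.  85.]
```

Call:
{"fn": "move_arm", "kwargs": {
  "series": [
    {"turn": [0, 0, 0], "dp": [-0.057, -0.054, 0], "jaw": 0.26},
    {"turn": [0, 0, 0], "dp": [-0.114, -0.108, 0], "jaw": 0.26},
    {"turn": [0, 0, 0], "dp": [-0.171, -0.163, 0], "jaw": 0.26},
    {"turn": [0, 0, 0], "dp": [-0.228, -0.217, 0], "jaw": 0.26},
    {"turn": [0, 0, 0], "dp": [-0.285, -0.271, 0], "jaw": 0.26}
  ]
}}

```text
time_s: 0.52
tcp_pos: [307.6, 428.9, 256.1]
eef_rot: [[-0.92, 0.392, -0.0], [0.392, 0.92, -0.0], [0.0, -0.001, -1.0]]
contact_force: [-0.2, 0.5, 0.4]
opening: 25.7
```

Call:
{"fn": "move_arm", "kwargs": {
  "series": [
    {"turn": [0, 0, 0], "dp": [-0.057, -0.054, 0], "jaw": 0.26},
    {"turn": [0, 0, 0], "dp": [-0.114, -0.108, 0], "jaw": 0.26},
    {"turn": [0, 0, 0], "dp": [-0.171, -0.163, 0], "jaw": 0.26},
    {"turn": [0, 0, 0], "dp": [-0.228, -0.217, 0], "jaw": 0.26},
    {"turn": [0, 0, 0], "dp": [-0.285, -0.271, 0], "jaw": 0.26}
  ]
}}

```text
time_s: 0.93
tcp_pos: [370.0, 284.6, 256.2]
eef_rot: [[-0.92, 0.392, -0.0], [0.392, 0.92, -0.0], [0.0, -0.0, -1.0]]
contact_force: [1.4, 1.5, 0.5]
opening: 21.8
```

Call:
{"fn": "move_arm", "kwargs": {
  "series": [
    {"turn": [0, 0, -0.05], "dp": [-0.057, -0.054, 0.04], "jaw": 0.26},
    {"turn": [0, 0, -0.1], "dp": [-0.114, -0.108, 0.08], "jaw": 0.26},
    {"turn": [0, 0, -0.15], "dp": [-0.171, -0.163, 0.12], "jaw": 0.26},
    {"turn": [0, 0, -0.2], "dp": [-0.228, -0.217, 0.16], "jaw": 0.26},
    {"turn": [0, 0, -0.216], "dp": [-0.285, -0.271, 0.2], "jaw": 0.26}
  ]
}}

```text
time_s: 1.35
tcp_pos: [432.3, 140.2, 175.6]
eef_rot: [[-0.974, 0.228, 0.0], [0.228, 0.974, 0.0], [-0.0, 0.0, -1.0]]
contact_force: [1.3, 0.9, -0.2]
opening: 22.1
```

```bash
cat >> h.py <<'E'
def wray(uv,z,s):
    c=camera_params("wrist");K=c["intrinsics"];H=c["hand_eye"]
    x=(uv[0]-K[0,2])/K[0,0];y=(uv[1]-K[1,2])/K[1,1];r=np.hypot(x,y)
    d=np.array([np.sin(r)*x/r,np.sin(r)*y/r,np.cos(r)])
    R=s["eef_rot"];d=R@H[:3,:3]@d;o=R@H[:3,3]+s["tcp_pos"];return o+d*(z-o[2])/d[2]
O=np.array([593,112.]);n=np.array([.597,-.802]);t=np.array([.802,.597])
def tr(P): d=np.asarray(P)[:2]-O; return np.array([d@n,d@t]).round(1)
def look(n,tag,zoom=None):
    s=observe();p,d=get_image(n);im=p[:,:,::-1].copy();cv2.imwrite(f"pics/{tag}.png",im);return s,im,d
E
python3 - <<'E'
from h import *
s,im,d=look("wrist","w1")
print(s["tcp_pos"])
m=(im.max(axis=2)<50).astype('uint8')*255
N,l,st,c=cv2.connectedComponentsWithStats(m)
for i in range(1,N):
    if 60<st[i,4]<6000: 
        P=wray(c[i],10,s);print(st[i],c[i].round(1),P.round(1),tr(P))
E
```

```text
[432.33898285 140.2369895  175.59794078]
[436 100  20  27 245] [442.6 114.3] [406.2 358.6  10. ] [-309.3   -2.6]
[329 126  31  31 743] [344. 141.] [414.1 236.5  10. ] [-206.7  -69.2]
[240 199  30  31 728] [254.4 213.9] [466.9 133.7  10. ] [-92.7 -88.2]
[224 226   8  63 276] [227.9 254.1] [505.1  95.8  10. ] [-39.5 -80.2]
[276 226   9  66 295] [279.  255.2] [518.8 148.6  10. ] [-73.7 -37.7]
[130 294  37  44 602] [145.  320.4] [578.6 -35.9  10. ] [110.  -99.8]
```

View pics/w1.png

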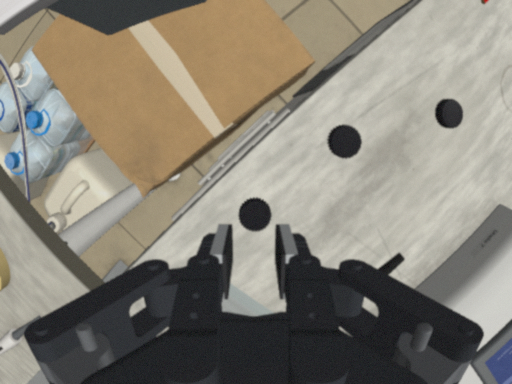

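Call:
{"fn": "move_arm", "kwargs": {
  "series": [
    {"turn": [0, 0, 0], "dp": [0, 0.001, 0.08], "jaw": 0.26},
    {"turn": [0, 0, 0], "dp": [0, 0.002, 0.16], "jaw": 0.26},
    {"turn": [0, 0, 0], "dp": [0, 0.004, 0.24], "jaw": 0.26},
    {"turn": [0, 0, 0], "dp": [0, 0.004, 0.3], "jaw": 0.26},
    {"turn": [0, 0, 0], "dp": [0, 0.004, 0.33], "jaw": 0.26}
  ]
}}

```text
time_s: 1.82
tcp_pos: [431.3, 142.8, 41.5]
eef_rot: [[-0.973, 0.231, -0.003], [0.231, 0.973, -0.001], [0.003, -0.002, -1.0]]
contact_force: [-1.2, -0.4, -0.1]
opening: 21.7
```

Run:
```python
from h import *
s,im,d=look("side","s2");print(s["tcp_pos"],s["contact_force"])
print(proj("side",s["tcp_pos"]),proj("side",s["tcp_pos"]-[0,0,25]))
cv2.imwrite("pics/s2z.png",cv2.resize(im[120:240,250:370],None,fx=5,fy=5,interpolation=cv2.INTER_CUBIC))
```

```text
[431.28510473 142.8377534   41.53321126] [-1.18049936 -0.39670271 -0.0585228 ]
[308.90782627 175.11321912] [308.22316258 182.68817709]
```

View pics/s2z.png

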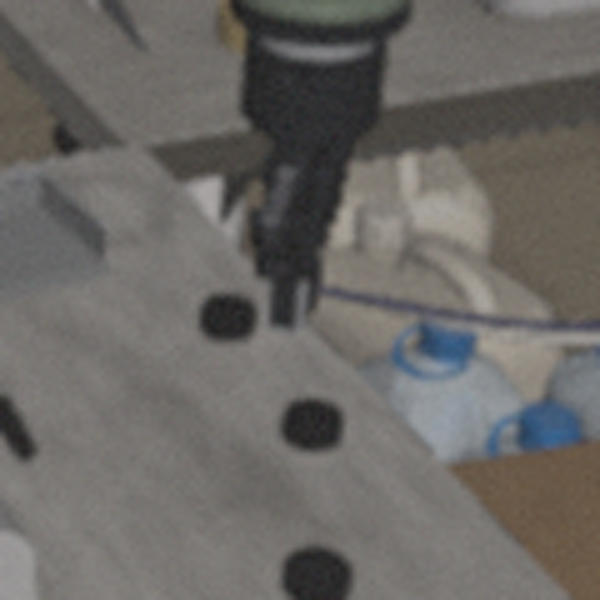

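Call:
{"fn": "move_arm", "kwargs": {
  "series": [
    {"turn": [0, 0, 0], "dp": [0, 0, 0.01], "jaw": 0.26},
    {"turn": [0, 0, 0], "dp": [0, 0, 0.018], "jaw": 0.26},
    {"turn": [0, 0, 0], "dp": [0, 0, 0.024], "jaw": 0.26},
    {"turn": [0, 0, 0], "dp": [0, 0, 0.027], "jaw": 0.26},
    {"turn": [0, 0, 0], "dp": [0, 0, 0.027], "jaw": 0.26}
  ]
}}

```text
time_s: 2.28
tcp_pos: [432.8, 143.4, 33.9]
eef_rot: [[-0.973, 0.231, 0.001], [0.231, 0.973, 0.0], [-0.001, 0.0, -1.0]]
contact_force: [0.3, 0.8, 0.2]
opening: 22.2
```

Call:
{"fn": "move_arm", "kwargs": {
  "series": [
    {"turn": [0, 0, 0], "dp": [-0.017, 0, 0.008], "jaw": 0.26},
    {"turn": [0, 0, 0], "dp": [-0.034, 0, 0.008], "jaw": 0.26},
    {"turn": [0, 0, 0], "dp": [-0.051, 0, 0.008], "jaw": 0.26},
    {"turn": [0, 0, 0], "dp": [-0.068, 0, 0.008], "jaw": 0.26},
    {"turn": [0, 0, 0], "dp": [-0.085, 0, 0.008], "jaw": 0.26}
  ]
}}

```text
time_s: 2.7
tcp_pos: [466.6, 135.1, 30.4]
eef_rot: [[-0.973, 0.231, 0.0], [0.231, 0.973, 0.0], [-0.0, 0.0, -1.0]]
contact_force: [0.5, 0.3, 0.1]
opening: 22.1
```

Call:
{"fn": "move_arm", "kwargs": {
  "series": [
    {"turn": [0, 0, 0], "dp": [-0.017, 0, 0], "jaw": 0.26},
    {"turn": [0, 0, 0], "dp": [-0.034, 0, 0], "jaw": 0.26},
    {"turn": [0, 0, 0], "dp": [-0.051, 0, 0], "jaw": 0.26},
    {"turn": [0, 0, 0], "dp": [-0.068, 0, 0], "jaw": 0.26},
    {"turn": [0, 0, 0], "dp": [-0.085, 0, 0], "jaw": 0.26}
  ]
}}

```text
time_s: 3.12
tcp_pos: [499.3, 127.4, 30.3]
eef_rot: [[-0.973, 0.231, -0.0], [0.231, 0.973, 0.0], [0.0, -0.0, -1.0]]
contact_force: [0.1, -0.1, 0.6]
opening: 22.6
```

Run:
```python
from h import *
s,im,d=look("wrist","w3")
print(s["tcp_pos"],tr(s["tcp_pos"]),s["contact_force"])
s,im,d=look("top","t3");cv2.imwrite("pics/t3z.png",cv2.resize(im[80:300,200:420],None,fx=2.7,fy=2.7,interpolation=cv2.INTER_CUBIC))
```

```text
[499.34973904 127.39474454  30.2932857 ] [-68.3 -65.9] [ 0.07403119 -0.13081556  0.61982276]
```

View pics/w3.png

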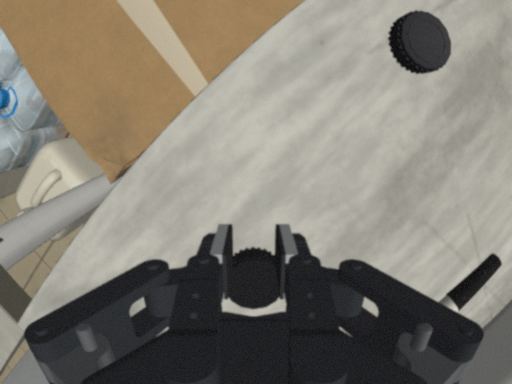

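View pics/t3z.png

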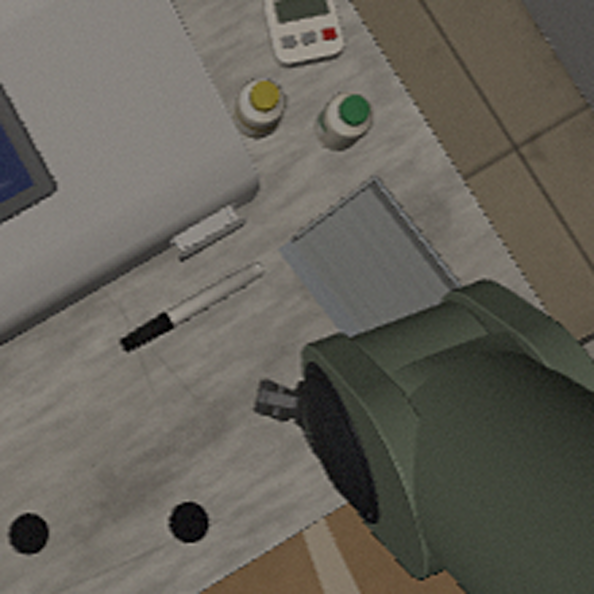

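Run:
```python
from h import *
s=observe()
P=wray((254,278),13,s);print(P,tr(P), (P-s["tcp_pos"])@s["eef_rot"])
for uv in((254,250),(233,280),(276,280)):
  print((wray(uv,15,s)-s["tcp_pos"])@s["eef_rot"])
```

```text
[518.1612261  123.61601686  13.        ] [-54.  -53.1] [-18.69233087   0.77537952  17.33252236]
[-0.95222105  0.75103409 15.31879687]
[-18.78256587 -10.21227108  15.33041232]
[-18.8043199   12.28440128  15.33489093]
```

Call:
{"fn": "move_arm", "kwargs": {
  "series": [
    {"turn": [0, 0, 0], "dp": [-0.017, 0, 0], "jaw": 0.26},
    {"turn": [0, 0, 0], "dp": [-0.034, 0, 0], "jaw": 0.26},
    {"turn": [0, 0, 0], "dp": [-0.051, 0, 0], "jaw": 0.26},
    {"turn": [0, 0, 0], "dp": [-0.068, 0, 0], "jaw": 0.26},
    {"turn": [0, 0, 0], "dp": [-0.085, 0, 0], "jaw": 0.26}
  ]
}}

```text
time_s: 3.63
tcp_pos: [532.5, 119.5, 30.3]
eef_rot: [[-0.973, 0.231, 0.0], [0.231, 0.973, -0.0], [-0.0, -0.0, -1.0]]
contact_force: [0.0, -0.2, -0.6]
opening: 21.9
```

Run:
```python
from h import *
s,im,d=look("wrist","w4")
T=s["tcp_pos"];print(T,tr(T))
for off in(18,20):
  P=T-s["eef_rot"][:,0]*off;print(P,tr(P))
```

```text
[532.49922095 119.51473643  30.29650426] [-42.1 -44. ]
[550.01183211 115.35439395  30.29738284] [-28.4 -32.5]
[551.9576778  114.89213367  30.29748046] [-26.8 -31.2]
```

View pics/w4.png

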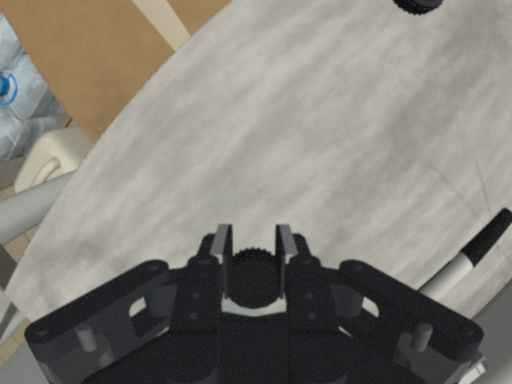

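Call:
{"fn": "move_arm", "kwargs": {
  "series": [
    {"turn": [0, 0, 0], "dp": [0.025, 0, 0], "jaw": 0.26},
    {"turn": [0, 0, 0], "dp": [0.05, 0, 0], "jaw": 0.26},
    {"turn": [0, 0, 0], "dp": [0.0625, 0, 0], "jaw": 0.26},
    {"turn": [0, 0, 0], "dp": [0.0625, 0, 0], "jaw": 0.26},
    {"turn": [0, 0, 0.12], "dp": [0.0625, 0, 0], "jaw": 0.26}
  ]
}}

```text
time_s: 4.1
tcp_pos: [507.1, 125.7, 30.4]
eef_rot: [[-0.948, 0.319, -0.0], [0.319, 0.948, 0.0], [0.0, 0.0, -1.0]]
contact_force: [0.2, -0.2, 0.3]
opening: 22.0
```

Run:
```python
from h import *
s=observe();T=s["tcp_pos"];R=s["eef_rot"];print(T,tr(T),np.degrees(np.arctan2(R[1,0],R[0,0])))
g=O-62*n-32*t;print(R.T@np.r_[g-T[:2],0]/400)
```

```text
[507.07190773 125.68980417  30.44820721] [-62.3 -60.7] 161.38384100515225
[-4.15726042e-02  5.86660727e-02 -1.98658352e-06]
```

Call:
{"fn": "move_arm", "kwargs": {
  "series": [
    {"turn": [0, 0, 0.154], "dp": [-0.008, 0.012, 0], "jaw": 0.26},
    {"turn": [0, 0, 0.308], "dp": [-0.016, 0.024, 0], "jaw": 0.26},
    {"turn": [0, 0, 0.462], "dp": [-0.025, 0.036, 0], "jaw": 0.26},
    {"turn": [0, 0, 0.616], "dp": [-0.034, 0.048, 0], "jaw": 0.26},
    {"turn": [0, 0, 0.77], "dp": [-0.042, 0.059, 0], "jaw": 0.26}
  ]
}}

```text
time_s: 4.52
tcp_pos: [531.3, 142.9, 30.5]
eef_rot: [[-0.592, 0.806, 0.0], [0.806, 0.592, 0.0], [-0.0, 0.001, -1.0]]
contact_force: [-0.0, 0.9, 0.4]
opening: 22.4
```

Run:
```python
from h import *
s,im,d=look("wrist","w5")
T=s["tcp_pos"];R=s["eef_rot"];print(T,tr(T),np.degrees(np.arctan2(R[1,0],R[0,0])))
```

```text
[531.30660277 142.87018532  30.47503114] [-61.6 -31. ] 126.27179196486267
```

View pics/w5.png

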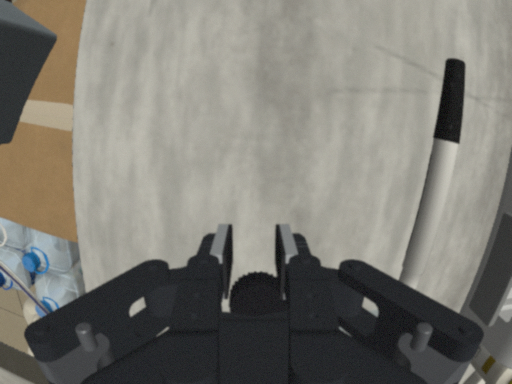

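Call:
{"fn": "move_arm", "kwargs": {
  "series": [
    {"turn": [0, 0, 0], "dp": [-0.015, 0, 0], "jaw": 0.26},
    {"turn": [0, 0, 0], "dp": [-0.03, 0, 0], "jaw": 0.26},
    {"turn": [0, 0, 0], "dp": [-0.045, 0, 0], "jaw": 0.26},
    {"turn": [0, 0, 0], "dp": [-0.06, 0, 0], "jaw": 0.26},
    {"turn": [0, 0, 0], "dp": [-0.075, 0, 0], "jaw": 0.26}
  ]
}}

```text
time_s: 4.98
tcp_pos: [549.2, 117.2, 30.4]
eef_rot: [[-0.597, 0.803, 0.0], [0.803, 0.597, -0.0], [-0.0, 0.0, -1.0]]
contact_force: [1.2, 0.3, -0.8]
opening: 21.6
```

Call:
{"fn": "move_arm", "kwargs": {
  "series": [
    {"turn": [0, 0, 0], "dp": [-0.015, 0, 0], "jaw": 0.26},
    {"turn": [0, 0, 0], "dp": [-0.03, 0, 0], "jaw": 0.26},
    {"turn": [0, 0, 0], "dp": [-0.045, 0, 0], "jaw": 0.26},
    {"turn": [0, 0, 0], "dp": [-0.06, 0, 0], "jaw": 0.26},
    {"turn": [0, 0, 0], "dp": [-0.075, 0, 0], "jaw": 0.26}
  ]
}}

```text
time_s: 5.4
tcp_pos: [567.1, 93.7, 30.3]
eef_rot: [[-0.596, 0.803, 0.0], [0.803, 0.596, -0.0], [-0.0, 0.0, -1.0]]
contact_force: [-1.1, -0.0, -0.3]
opening: 22.1
```

Call:
{"fn": "move_arm", "kwargs": {
  "series": [
    {"turn": [0, 0, 0], "dp": [-0.015, 0, 0], "jaw": 0.26},
    {"turn": [0, 0, 0], "dp": [-0.03, 0, 0], "jaw": 0.26},
    {"turn": [0, 0, 0], "dp": [-0.045, 0, 0], "jaw": 0.26},
    {"turn": [0, 0, 0], "dp": [-0.06, 0, 0], "jaw": 0.26},
    {"turn": [0, 0, 0], "dp": [-0.075, 0, 0], "jaw": 0.26}
  ]
}}

```text
time_s: 5.82
tcp_pos: [584.9, 69.7, 30.3]
eef_rot: [[-0.596, 0.803, -0.0], [0.803, 0.596, -0.0], [-0.0, -0.0, -1.0]]
contact_force: [0.0, 0.1, 0.2]
opening: 22.5
```

Run:
```python
from h import *
s,im,d=look("wrist","w6")
T=s["tcp_pos"];R=s["eef_rot"];print(T,tr(T))
s,im,d=look("side","s6");cv2.imwrite("pics/s6z.png",cv2.resize(im[120:270,180:330],None,fx=4,fy=4,interpolation=cv2.INTER_CUBIC))
```

```text
[584.93412624  69.71495907  30.30000032] [ 29.1 -31.7]
```

View pics/w6.png

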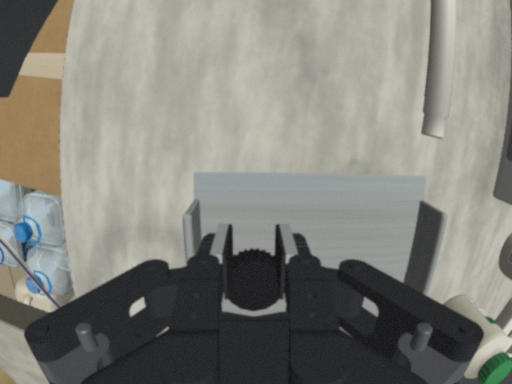

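View pics/s6z.png

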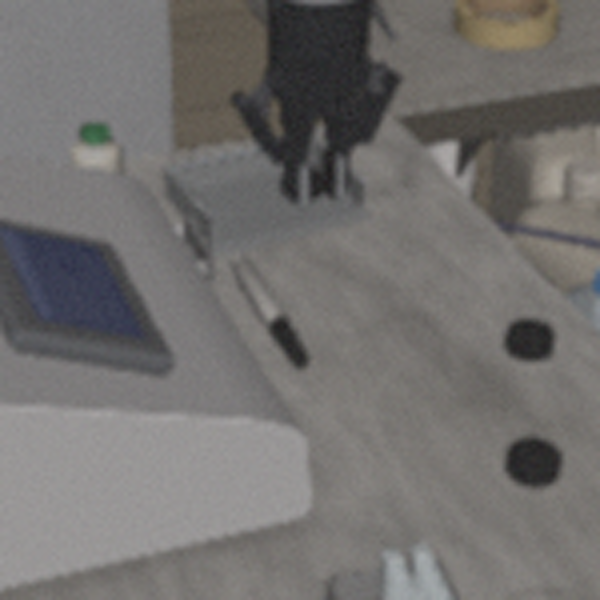

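Run:
```python
from h import *
s=observe()
for nm,uv,z in(("lipR",(194,172),0),("lipL",(425,177),0),("wallR",(200,201),25),("wallL",(421,202),25),("pen",(433,133),8)):
  P=wray(uv,z,s);print(nm,P.round(1),tr(P))
```

```text
lipR [539.5  79.8   0. ] [ -6.1 -62.1]
lipL [644.5 155.3   0. ] [-4.  67.1]
wallR [550.   77.7  25. ] [  1.8 -55. ]
wallL [635.  139.4  25. ] [ 3.1 50.1]
pen [626.9 174.5   8. ] [-29.9  64.5]
```

Call:
{"fn": "move_arm", "kwargs": {
  "series": [
    {"turn": [0, 0, 0], "dp": [-0.014, 0, 0], "jaw": 0.26},
    {"turn": [0, 0, 0], "dp": [-0.028, 0, 0], "jaw": 0.26},
    {"turn": [0, 0, 0], "dp": [-0.042, 0, 0], "jaw": 0.26},
    {"turn": [0, 0, 0], "dp": [-0.055, 0, 0], "jaw": 0.26},
    {"turn": [0, 0, 0], "dp": [-0.055, 0, 0], "jaw": 0.26}
  ]
}}

```text
time_s: 6.33
tcp_pos: [598.4, 51.2, 30.3]
eef_rot: [[-0.595, 0.804, 0.001], [0.804, 0.595, -0.001], [-0.001, 0.0, -1.0]]
contact_force: [-0.5, 0.5, -0.3]
opening: 22.1
```

Call:
{"fn": "move_arm", "kwargs": {
  "series": [
    {"turn": [0, 0, 0], "dp": [0.02, 0, 0], "jaw": 0.26},
    {"turn": [0, 0, 0], "dp": [0.06, 0, 0], "jaw": 0.26},
    {"turn": [0, 0, 0], "dp": [0.12, 0, -0.04], "jaw": 0.26},
    {"turn": [0, 0, 0], "dp": [0.2, 0, -0.1], "jaw": 0.26},
    {"turn": [0, 0, 0], "dp": [0.28, 0, -0.15], "jaw": 0.26}
  ]
}}

```text
time_s: 6.75
tcp_pos: [529.4, 143.4, 90.8]
eef_rot: [[-0.595, 0.803, -0.001], [0.803, 0.595, -0.0], [0.001, -0.001, -1.0]]
contact_force: [1.3, 1.2, 0.8]
opening: 22.0
```

Run:
```python
from h import *
s,im,d=look("wrist","w7")
T=s["tcp_pos"];R=s["eef_rot"];print(T,tr(T),np.degrees(np.arctan2(R[1,0],R[0,0])))
g=O-242*n-69*t;print(R.T@np.r_[g-T[:2],0]/400)
```

```text
[529.36654232 143.43627817  90.83831276] [-63.2 -32.3] 126.54764073965194
[ 4.46662933e-01 -9.26884567e-02  3.23766062e-04]
```

View pics/w7.png

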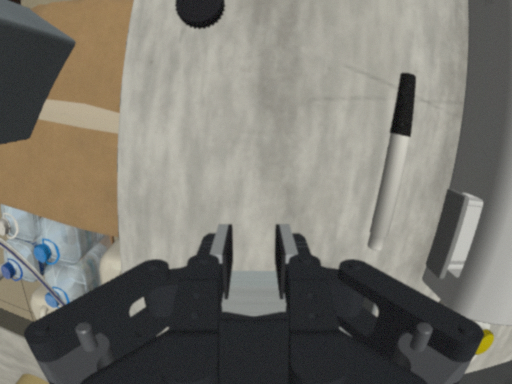

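Call:
{"fn": "move_arm", "kwargs": {
  "series": [
    {"turn": [0, 0, 0], "dp": [0.09, -0.019, 0], "jaw": 0.26},
    {"turn": [0, 0, 0], "dp": [0.18, -0.037, 0], "jaw": 0.26},
    {"turn": [0, 0, 0], "dp": [0.27, -0.056, 0], "jaw": 0.26},
    {"turn": [0, 0, 0], "dp": [0.36, -0.075, 0], "jaw": 0.26},
    {"turn": [0, 0, 0], "dp": [0.447, -0.093, 0], "jaw": 0.26}
  ]
}}

```text
time_s: 7.22
tcp_pos: [392.2, 265.1, 90.4]
eef_rot: [[-0.597, 0.803, -0.0], [0.803, 0.597, 0.0], [0.0, -0.0, -1.0]]
contact_force: [1.0, 1.2, -0.5]
opening: 22.1
```

Call:
{"fn": "move_arm", "kwargs": {
  "series": [
    {"turn": [0, 0, 0], "dp": [0, 0, 0.04], "jaw": 0.26},
    {"turn": [0, 0, 0], "dp": [0, 0, 0.08], "jaw": 0.26},
    {"turn": [0, 0, 0], "dp": [0, 0, 0.12], "jaw": 0.26},
    {"turn": [0, 0, 0], "dp": [0, 0, 0.15], "jaw": 0.26},
    {"turn": [0, 0, 0], "dp": [0, 0, 0.15], "jaw": 0.26}
  ]
}}

```text
time_s: 7.63
tcp_pos: [393.0, 263.7, 28.6]
eef_rot: [[-0.597, 0.802, -0.002], [0.802, 0.597, -0.002], [0.0, -0.003, -1.0]]
contact_force: [-0.6, -0.1, -0.2]
opening: 22.1
```

Run:
```python
from h import *
s,im,d=look("wrist","w8")
T=s["tcp_pos"];R=s["eef_rot"];print(T,tr(T),np.degrees(np.arctan2(R[1,0],R[0,0])))
s,im,d=look("top","t8");cv2.imwrite("pics/t8z.png",cv2.resize(im[80:300,200:420],None,fx=2.7,fy=2.7,interpolation=cv2.INTER_CUBIC))
m=(im.max(axis=2)<60).astype('uint8')*255
N,l,st,c=cv2.connectedComponentsWithStats(m)
for i in range(1,N):
    if 60<st[i,4]<600 and st[i,0]>190 and st[i,1]>120: 
        P=ray("top",c[i],11);print(st[i],c[i].round(1),P.round(1),tr(P))
```

```text
[392.99662959 263.71428503  28.62680846] [-241.1  -69.8] 126.64512686675734
[411 146 101  64 234] [462.6 177.5] [ 627.6 -213.5   11. ] [ 281.7 -166.6]
[350 178  16  15 177] [357.1 184.8] [611.8  31.8  11. ] [ 75.5 -32.7]
[469 186  43  22 191] [494.9 196.1] [ 584.  -285.4   11. ] [ 313.3 -244.5]
[245 196  19  14 125] [254.2 202.7] [571.9 268.3  11. ] [-137.9   76.4]
[203 270  15  15 171] [210.2 277.3] [406.5 367.5  11. ] [-316.3    3. ]
[442 346  22  14 141] [450.3 352.2] [ 240.5 -158.5   11. ] [   6.5 -444.2]
```

View pics/w8.png

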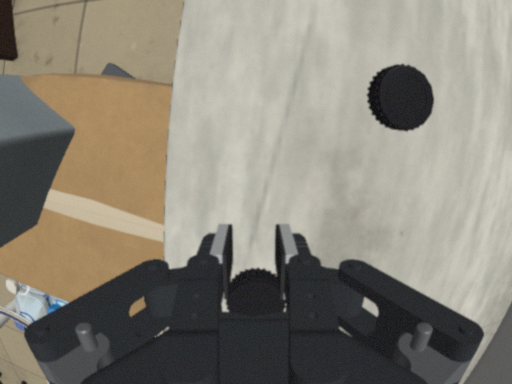

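View pics/t8z.png

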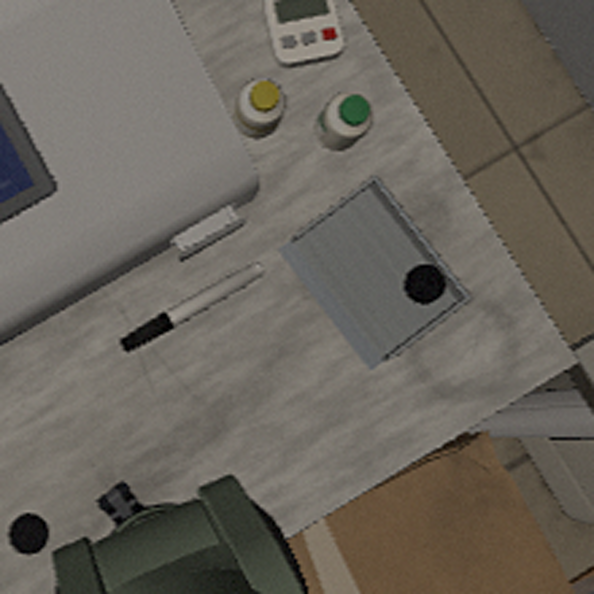

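Call:
{"fn": "move_arm", "kwargs": {
  "series": [
    {"turn": [0, 0, 0], "dp": [-0.015, 0, 0], "jaw": 0.26},
    {"turn": [0, 0, 0], "dp": [-0.03, 0, 0], "jaw": 0.26},
    {"turn": [0, 0, 0], "dp": [-0.045, 0, 0], "jaw": 0.26},
    {"turn": [0, 0, 0], "dp": [-0.06, 0, 0], "jaw": 0.26},
    {"turn": [0, 0, 0], "dp": [-0.075, 0.006, 0], "jaw": 0.26}
  ]
}}

```text
time_s: 8.15
tcp_pos: [414.7, 240.3, 30.6]
eef_rot: [[-0.596, 0.803, 0.0], [0.803, 0.596, 0.0], [-0.0, 0.0, -1.0]]
contact_force: [-0.5, -0.7, -0.1]
opening: 22.2
```

Call:
{"fn": "move_arm", "kwargs": {
  "series": [
    {"turn": [0, 0, 0], "dp": [-0.015, 0.006, 0], "jaw": 0.26},
    {"turn": [0, 0, 0], "dp": [-0.03, 0.012, 0], "jaw": 0.26},
    {"turn": [0, 0, 0], "dp": [-0.045, 0.019, 0], "jaw": 0.26},
    {"turn": [0, 0, 0], "dp": [-0.06, 0.025, 0], "jaw": 0.26},
    {"turn": [0, 0, 0], "dp": [-0.075, 0.032, 0], "jaw": 0.26}
  ]
}}

```text
time_s: 8.57
tcp_pos: [443.1, 224.3, 30.3]
eef_rot: [[-0.596, 0.803, -0.0], [0.803, 0.596, -0.0], [-0.0, -0.0, -1.0]]
contact_force: [-0.2, -0.2, -0.1]
opening: 22.0
```

Call:
{"fn": "move_arm", "kwargs": {
  "series": [
    {"turn": [0, 0, 0], "dp": [-0.015, 0.006, 0], "jaw": 0.26},
    {"turn": [0, 0, 0], "dp": [-0.03, 0.012, 0], "jaw": 0.26},
    {"turn": [0, 0, 0], "dp": [-0.045, 0.019, 0], "jaw": 0.26},
    {"turn": [0, 0, 0], "dp": [-0.06, 0.025, 0], "jaw": 0.26},
    {"turn": [0, 0, 0], "dp": [-0.075, 0.032, 0], "jaw": 0.26}
  ]
}}

```text
time_s: 8.98
tcp_pos: [471.1, 207.9, 30.3]
eef_rot: [[-0.596, 0.803, -0.0], [0.803, 0.596, -0.0], [-0.0, -0.0, -1.0]]
contact_force: [-0.3, -0.6, -0.1]
opening: 22.5
```

Run:
```python
from h import *
s,im,d=look("wrist","w9")
T=s["tcp_pos"];R=s["eef_rot"];print(T,tr(T),np.degrees(np.arctan2(R[1,0],R[0,0])))
```

```text
[471.13683391 207.87767462  30.29479679] [-149.6  -40.5] 126.58875255836995
```

View pics/w9.png

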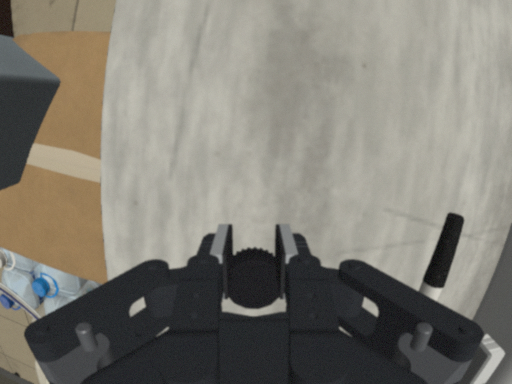

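Call:
{"fn": "move_arm", "kwargs": {
  "series": [
    {"turn": [0, 0, 0], "dp": [-0.015, 0.006, 0], "jaw": 0.26},
    {"turn": [0, 0, 0], "dp": [-0.03, 0.012, 0], "jaw": 0.26},
    {"turn": [0, 0, 0], "dp": [-0.045, 0.018, 0], "jaw": 0.26},
    {"turn": [0, 0, 0], "dp": [-0.06, 0.024, 0], "jaw": 0.26},
    {"turn": [0, 0, 0], "dp": [-0.075, 0.03, 0], "jaw": 0.26}
  ]
}}

```text
time_s: 9.45
tcp_pos: [498.7, 190.9, 30.3]
eef_rot: [[-0.596, 0.803, 0.0], [0.803, 0.596, -0.0], [-0.0, -0.0, -1.0]]
contact_force: [0.1, 0.5, 0.8]
opening: 22.3
```

Call:
{"fn": "move_arm", "kwargs": {
  "series": [
    {"turn": [0, 0, 0], "dp": [-0.015, 0.006, 0], "jaw": 0.26},
    {"turn": [0, 0, 0], "dp": [-0.03, 0.012, 0], "jaw": 0.26},
    {"turn": [0, 0, 0], "dp": [-0.045, 0.018, 0], "jaw": 0.26},
    {"turn": [0, 0, 0], "dp": [-0.06, 0.024, 0], "jaw": 0.26},
    {"turn": [0, 0, 0], "dp": [-0.075, 0.03, 0], "jaw": 0.26}
  ]
}}

```text
time_s: 9.87
tcp_pos: [526.2, 174.0, 30.3]
eef_rot: [[-0.596, 0.803, -0.0], [0.803, 0.596, -0.0], [0.0, -0.0, -1.0]]
contact_force: [0.2, 0.3, 0.9]
opening: 22.3
```

Call:
{"fn": "move_arm", "kwargs": {
  "series": [
    {"turn": [0, 0, 0], "dp": [-0.015, 0.006, 0], "jaw": 0.26},
    {"turn": [0, 0, 0], "dp": [-0.03, 0.012, 0], "jaw": 0.26},
    {"turn": [0, 0, 0], "dp": [-0.045, 0.018, 0], "jaw": 0.26},
    {"turn": [0, 0, 0], "dp": [-0.06, 0.024, 0], "jaw": 0.26},
    {"turn": [0, 0, 0], "dp": [-0.075, 0.03, 0], "jaw": 0.26}
  ]
}}

```text
time_s: 10.28
tcp_pos: [553.7, 157.1, 30.3]
eef_rot: [[-0.596, 0.803, -0.0], [0.803, 0.596, -0.0], [0.0, -0.0, -1.0]]
contact_force: [-0.6, 0.3, 0.1]
opening: 22.3
```

Call:
{"fn": "move_arm", "kwargs": {
  "series": [
    {"turn": [0, 0, 0], "dp": [-0.015, 0.006, 0], "jaw": 0.26},
    {"turn": [0, 0, 0], "dp": [-0.03, 0.012, 0], "jaw": 0.26},
    {"turn": [0, 0, 0], "dp": [-0.045, 0.018, 0], "jaw": 0.26},
    {"turn": [0, 0, 0], "dp": [-0.06, 0.024, 0], "jaw": 0.26},
    {"turn": [0, 0, 0], "dp": [-0.075, 0.03, 0], "jaw": 0.26}
  ]
}}

```text
time_s: 10.7
tcp_pos: [581.2, 140.2, 30.3]
eef_rot: [[-0.596, 0.803, -0.0], [0.803, 0.596, -0.0], [-0.0, -0.0, -1.0]]
contact_force: [-0.5, 0.3, 0.7]
opening: 22.1
```

Run:
```python
from h import *
s,im,d=look("wrist","w10")
T=s["tcp_pos"];R=s["eef_rot"];print(T,tr(T),np.degrees(np.arctan2(R[1,0],R[0,0])))
```

```text
[581.23043577 140.16763179  30.30131686] [-29.6   7.4] 126.5897430442845
```

View pics/w10.png

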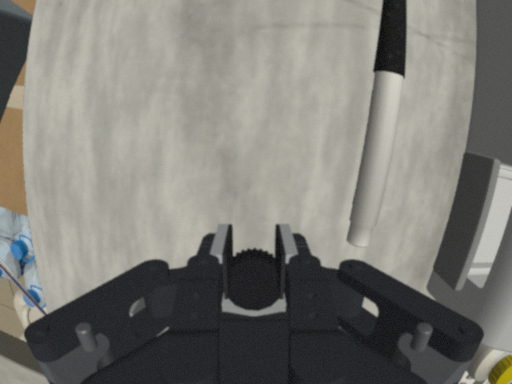

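Call:
{"fn": "move_arm", "kwargs": {
  "series": [
    {"turn": [0, 0, 0], "dp": [-0.015, 0.003, 0], "jaw": 0.26},
    {"turn": [0, 0, 0], "dp": [-0.03, 0.006, 0], "jaw": 0.26},
    {"turn": [0, 0, 0], "dp": [-0.045, 0.009, 0], "jaw": 0.26},
    {"turn": [0, 0, 0], "dp": [-0.06, 0.012, 0], "jaw": 0.26},
    {"turn": [0, 0, 0], "dp": [-0.075, 0.015, 0], "jaw": 0.26}
  ]
}}

```text
time_s: 11.17
tcp_pos: [603.9, 119.5, 30.3]
eef_rot: [[-0.596, 0.803, 0.0], [0.803, 0.596, -0.0], [-0.0, 0.0, -1.0]]
contact_force: [-1.0, -0.2, 0.2]
opening: 22.4
```

Call:
{"fn": "move_arm", "kwargs": {
  "series": [
    {"turn": [0, 0, 0], "dp": [-0.015, 0.003, 0], "jaw": 0.26},
    {"turn": [0, 0, 0], "dp": [-0.03, 0.005, 0], "jaw": 0.26},
    {"turn": [0, 0, 0], "dp": [-0.045, 0.005, 0], "jaw": 0.26},
    {"turn": [0, 0, 0], "dp": [-0.06, 0.005, 0], "jaw": 0.26},
    {"turn": [0, 0, 0], "dp": [-0.075, 0.005, 0], "jaw": 0.26}
  ]
}}

```text
time_s: 11.58
tcp_pos: [623.2, 96.5, 30.3]
eef_rot: [[-0.596, 0.803, -0.0], [0.803, 0.596, -0.0], [-0.0, -0.0, -1.0]]
contact_force: [0.5, 0.2, 0.7]
opening: 22.3
```

Call:
{"fn": "move_arm", "kwargs": {
  "series": [
    {"turn": [0, 0, 0], "dp": [-0.015, 0, 0], "jaw": 0.26},
    {"turn": [0, 0, 0], "dp": [-0.03, 0, 0], "jaw": 0.26},
    {"turn": [0, 0, 0], "dp": [-0.045, 0, 0], "jaw": 0.26},
    {"turn": [0, 0, 0], "dp": [-0.055, 0, 0], "jaw": 0.26},
    {"turn": [0, 0, 0], "dp": [-0.055, 0, 0], "jaw": 0.26}
  ]
}}

```text
time_s: 12.0
tcp_pos: [636.4, 78.5, 30.3]
eef_rot: [[-0.595, 0.803, 0.0], [0.803, 0.595, -0.0], [-0.0, -0.0, -1.0]]
contact_force: [0.3, -0.2, 0.2]
opening: 22.3
```

Call:
{"fn": "move_arm", "kwargs": {
  "series": [
    {"turn": [0, 0, 0], "dp": [0.02, 0, 0], "jaw": 0.26},
    {"turn": [0, 0, 0], "dp": [0.06, 0, 0], "jaw": 0.26},
    {"turn": [0, 0, 0], "dp": [0.12, 0, -0.04], "jaw": 0.26},
    {"turn": [0, 0, 0], "dp": [0.2, 0, -0.1], "jaw": 0.26},
    {"turn": [0, 0, 0], "dp": [0.28, 0, -0.15], "jaw": 0.26}
  ]
}}

```text
time_s: 12.42
tcp_pos: [567.1, 171.3, 90.9]
eef_rot: [[-0.596, 0.803, -0.001], [0.803, 0.596, 0.0], [0.001, -0.001, -1.0]]
contact_force: [0.1, 1.6, 1.0]
opening: 22.1
```

Run:
```python
from h import *
s=observe();T=s["tcp_pos"];R=s["eef_rot"];print(T,tr(T))
for yy in(3,4): 
  g=O-352*n+yy*t;print(R.T@np.r_[g-T[:2],0]/400)
s,im,d=look("side","s11");cv2.imwrite("pics/s11z.png",cv2.resize(im[120:270,180:330],None,fx=4,fy=4,interpolation=cv2.INTER_CUBIC))
```

```text
[567.07294335 171.30157906  90.86516173] [-63.   14.6]
[ 7.22171160e-01 -2.98174057e-02  6.09081072e-04]
[ 7.22173878e-01 -2.73178916e-02  6.07360194e-04]
```

View pics/s11z.png

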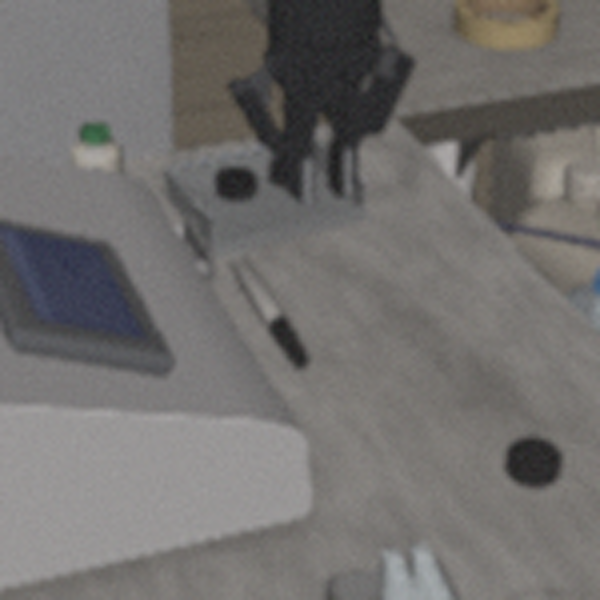

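Call:
{"fn": "move_arm", "kwargs": {
  "series": [
    {"turn": [0, 0, 0], "dp": [0.072, -0.003, 0], "jaw": 0.26},
    {"turn": [0, 0, 0], "dp": [0.144, -0.006, 0], "jaw": 0.26},
    {"turn": [0, 0, 0], "dp": [0.217, -0.009, 0], "jaw": 0.26},
    {"turn": [0, 0, 0], "dp": [0.289, -0.012, 0], "jaw": 0.26},
    {"turn": [0, 0, 0], "dp": [0.361, -0.015, 0], "jaw": 0.26}
  ]
}}

```text
time_s: 12.88
tcp_pos: [475.7, 283.9, 90.3]
eef_rot: [[-0.597, 0.802, -0.001], [0.802, 0.597, 0.0], [0.001, -0.0, -1.0]]
contact_force: [0.9, 0.0, -0.0]
opening: 22.3
```

Call:
{"fn": "move_arm", "kwargs": {
  "series": [
    {"turn": [0, 0, 0], "dp": [0.072, -0.003, 0], "jaw": 0.26},
    {"turn": [0, 0, 0], "dp": [0.144, -0.006, 0], "jaw": 0.26},
    {"turn": [0, 0, 0], "dp": [0.217, -0.009, 0], "jaw": 0.26},
    {"turn": [0, 0, 0], "dp": [0.289, -0.012, 0], "jaw": 0.26},
    {"turn": [0, 0, 0], "dp": [0.361, -0.015, 0], "jaw": 0.26}
  ]
}}

```text
time_s: 13.3
tcp_pos: [384.5, 395.9, 90.3]
eef_rot: [[-0.597, 0.802, -0.001], [0.802, 0.597, 0.0], [0.001, -0.0, -1.0]]
contact_force: [-0.7, 0.0, 0.7]
opening: 22.2
```

Run:
```python
from h import *
s,im,d=look("wrist","w12")
T=s["tcp_pos"];print(T,tr(T))
s,im,d=look("top","t12")
m=(im.max(axis=2)<60).astype('uint8')*255
N,l,st,c=cv2.connectedComponentsWithStats(m)
for i in range(1,N):
    if 60<st[i,4]<600 and 190<st[i,0]<400 and st[i,1]>120: 
        P=ray("top",c[i],11);print(st[i],c[i].round(1),P.round(1),tr(P))
```

```text
[384.53085331 395.85494247  90.31466163] [-352.1    2.3]
[337 162  16  14 172] [344.4 168.5] [649.9  59.6  11. ] [76.  14.3]
[350 178  15  15 175] [357.  184.8] [611.8  32.   11. ] [ 75.3 -32.7]
[245 196  19  14 125] [254.2 202.7] [571.9 268.3  11. ] [-138.    76.4]
[203 270  15  15 170] [210.3 277.3] [406.5 367.4  11. ] [-316.2    2.9]
```

View pics/w12.png

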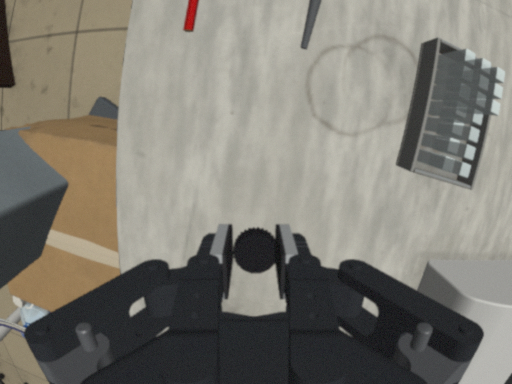

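Call:
{"fn": "move_arm", "kwargs": {
  "series": [
    {"turn": [0, 0, 0], "dp": [0, 0, 0.04], "jaw": 0.26},
    {"turn": [0, 0, 0], "dp": [0, 0, 0.08], "jaw": 0.26},
    {"turn": [0, 0, 0], "dp": [0, 0, 0.12], "jaw": 0.26},
    {"turn": [0, 0, 0], "dp": [0, 0, 0.15], "jaw": 0.26},
    {"turn": [0, 0, 0], "dp": [0, 0, 0.15], "jaw": 0.26}
  ]
}}

```text
time_s: 13.82
tcp_pos: [385.7, 393.6, 28.4]
eef_rot: [[-0.597, 0.802, -0.002], [0.802, 0.597, -0.002], [-0.0, -0.003, -1.0]]
contact_force: [-0.8, 0.1, -1.1]
opening: 22.2
```

Call:
{"fn": "move_arm", "kwargs": {
  "series": [
    {"turn": [0, 0, 0], "dp": [-0.015, 0, 0], "jaw": 0.26},
    {"turn": [0, 0, 0], "dp": [-0.03, 0, 0], "jaw": 0.26},
    {"turn": [0, 0, 0], "dp": [-0.045, 0, 0], "jaw": 0.26},
    {"turn": [0, 0, 0], "dp": [-0.06, 0, 0], "jaw": 0.26},
    {"turn": [0, 0, 0], "dp": [-0.075, 0, 0], "jaw": 0.26}
  ]
}}

```text
time_s: 14.23
tcp_pos: [406.0, 369.4, 30.8]
eef_rot: [[-0.596, 0.803, 0.001], [0.803, 0.596, 0.001], [0.0, 0.001, -1.0]]
contact_force: [-0.7, -0.1, -0.1]
opening: 22.2
```

Call:
{"fn": "move_arm", "kwargs": {
  "series": [
    {"turn": [0, 0, 0], "dp": [-0.017, 0, 0], "jaw": 0.26},
    {"turn": [0, 0, 0], "dp": [-0.034, 0, 0], "jaw": 0.26},
    {"turn": [0, 0, 0], "dp": [-0.051, 0, 0], "jaw": 0.26},
    {"turn": [0, 0, 0], "dp": [-0.068, 0, 0], "jaw": 0.26},
    {"turn": [0, 0, 0], "dp": [-0.085, 0, 0], "jaw": 0.26}
  ]
}}

```text
time_s: 14.65
tcp_pos: [426.0, 342.1, 30.3]
eef_rot: [[-0.596, 0.803, 0.0], [0.803, 0.596, 0.0], [-0.0, 0.0, -1.0]]
contact_force: [-0.3, 0.5, 0.1]
opening: 22.2
```

Call:
{"fn": "move_arm", "kwargs": {
  "series": [
    {"turn": [0, 0, 0], "dp": [-0.017, 0, 0], "jaw": 0.26},
    {"turn": [0, 0, 0], "dp": [-0.034, 0, 0], "jaw": 0.26},
    {"turn": [0, 0, 0], "dp": [-0.051, 0, 0], "jaw": 0.26},
    {"turn": [0, 0, 0], "dp": [-0.068, 0, 0], "jaw": 0.26},
    {"turn": [0, 0, 0], "dp": [-0.085, 0, 0], "jaw": 0.26}
  ]
}}

```text
time_s: 15.07
tcp_pos: [446.3, 314.9, 30.3]
eef_rot: [[-0.596, 0.803, 0.0], [0.803, 0.596, -0.0], [-0.0, -0.0, -1.0]]
contact_force: [-0.3, -0.3, 0.6]
opening: 22.4
```

Run:
```python
from h import *
s,im,d=look("wrist","w13")
T=s["tcp_pos"];print(T,tr(T))
```

```text
[446.26036725 314.86092007  30.2957641 ] [-250.3    3.4]
```

View pics/w13.png

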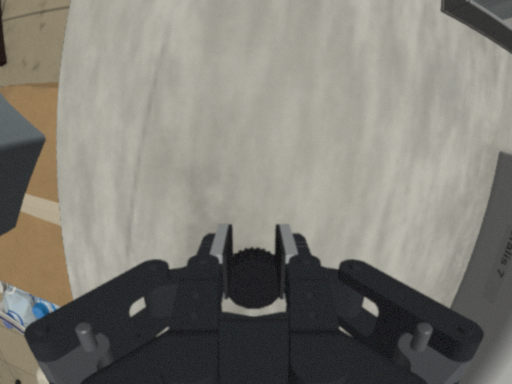

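Call:
{"fn": "move_arm", "kwargs": {
  "series": [
    {"turn": [0, 0, 0], "dp": [-0.017, -0.001, 0], "jaw": 0.26},
    {"turn": [0, 0, 0], "dp": [-0.034, -0.002, 0], "jaw": 0.26},
    {"turn": [0, 0, 0], "dp": [-0.051, -0.003, 0], "jaw": 0.26},
    {"turn": [0, 0, 0], "dp": [-0.068, -0.004, 0], "jaw": 0.26},
    {"turn": [0, 0, 0], "dp": [-0.085, -0.004, 0], "jaw": 0.26}
  ]
}}

```text
time_s: 15.53
tcp_pos: [465.2, 286.4, 30.3]
eef_rot: [[-0.596, 0.803, -0.0], [0.803, 0.596, -0.0], [-0.0, -0.0, -1.0]]
contact_force: [0.6, 0.9, -0.2]
opening: 22.1
```

Call:
{"fn": "move_arm", "kwargs": {
  "series": [
    {"turn": [0, 0, 0], "dp": [-0.017, -0.001, 0], "jaw": 0.26},
    {"turn": [0, 0, 0], "dp": [-0.034, -0.002, 0], "jaw": 0.26},
    {"turn": [0, 0, 0], "dp": [-0.051, -0.003, 0], "jaw": 0.26},
    {"turn": [0, 0, 0], "dp": [-0.068, -0.004, 0], "jaw": 0.26},
    {"turn": [0, 0, 0], "dp": [-0.085, -0.004, 0], "jaw": 0.26}
  ]
}}

```text
time_s: 15.95
tcp_pos: [484.1, 258.2, 30.3]
eef_rot: [[-0.596, 0.803, -0.0], [0.803, 0.596, -0.0], [-0.0, -0.0, -1.0]]
contact_force: [-0.5, 0.1, 1.4]
opening: 22.2
```

Call:
{"fn": "move_arm", "kwargs": {
  "series": [
    {"turn": [0, 0, 0], "dp": [-0.017, -0.001, 0], "jaw": 0.26},
    {"turn": [0, 0, 0], "dp": [-0.034, -0.002, 0], "jaw": 0.26},
    {"turn": [0, 0, 0], "dp": [-0.051, -0.003, 0], "jaw": 0.26},
    {"turn": [0, 0, 0], "dp": [-0.068, -0.004, 0], "jaw": 0.26},
    {"turn": [0, 0, 0], "dp": [-0.085, -0.004, 0], "jaw": 0.26}
  ]
}}

```text
time_s: 16.37
tcp_pos: [503.1, 230.0, 30.3]
eef_rot: [[-0.596, 0.803, -0.0], [0.803, 0.596, -0.0], [-0.0, -0.0, -1.0]]
contact_force: [0.2, -0.4, 0.2]
opening: 22.4
```

Call:
{"fn": "move_arm", "kwargs": {
  "series": [
    {"turn": [0, 0, 0], "dp": [-0.017, -0.001, 0], "jaw": 0.26},
    {"turn": [0, 0, 0], "dp": [-0.034, -0.002, 0], "jaw": 0.26},
    {"turn": [0, 0, 0], "dp": [-0.051, -0.003, 0], "jaw": 0.26},
    {"turn": [0, 0, 0], "dp": [-0.068, -0.004, 0], "jaw": 0.26},
    {"turn": [0, 0, 0], "dp": [-0.085, -0.004, 0], "jaw": 0.26}
  ]
}}

```text
time_s: 16.78
tcp_pos: [522.1, 201.8, 30.3]
eef_rot: [[-0.596, 0.803, -0.0], [0.803, 0.596, -0.0], [0.0, -0.0, -1.0]]
contact_force: [0.1, 0.0, -0.7]
opening: 22.1
```

Call:
{"fn": "move_arm", "kwargs": {
  "series": [
    {"turn": [0, 0, 0], "dp": [-0.017, -0.001, 0], "jaw": 0.26},
    {"turn": [0, 0, 0], "dp": [-0.034, -0.002, 0], "jaw": 0.26},
    {"turn": [0, 0, 0], "dp": [-0.051, -0.003, 0], "jaw": 0.26},
    {"turn": [0, 0, 0], "dp": [-0.068, -0.004, 0], "jaw": 0.26},
    {"turn": [0, 0, 0], "dp": [-0.085, -0.004, 0], "jaw": 0.26}
  ]
}}

```text
time_s: 17.2
tcp_pos: [541.1, 173.5, 30.3]
eef_rot: [[-0.596, 0.803, -0.0], [0.803, 0.596, -0.0], [-0.0, -0.0, -1.0]]
contact_force: [0.3, 0.1, 0.1]
opening: 22.3
```

Run:
```python
from h import *
s,im,d=look("wrist","w14")
T=s["tcp_pos"];print(T,tr(T))
```

```text
[541.11591684 173.51968383  30.29846685] [-80.3  -4.9]
```

View pics/w14.png

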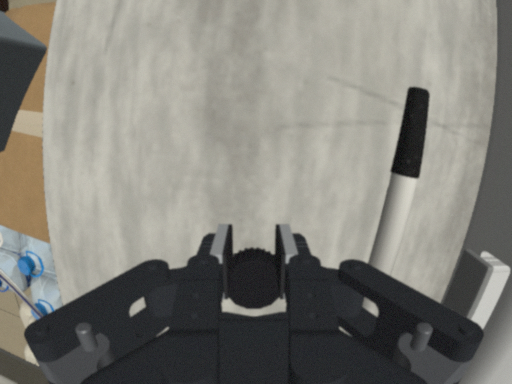

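Call:
{"fn": "move_arm", "kwargs": {
  "series": [
    {"turn": [0, 0, 0], "dp": [-0.017, -0.001, 0], "jaw": 0.26},
    {"turn": [0, 0, 0], "dp": [-0.034, -0.002, 0], "jaw": 0.26},
    {"turn": [0, 0, 0], "dp": [-0.051, -0.003, 0], "jaw": 0.26},
    {"turn": [0, 0, 0], "dp": [-0.068, -0.004, 0], "jaw": 0.26},
    {"turn": [0, 0, 0], "dp": [-0.085, -0.004, 0], "jaw": 0.26}
  ]
}}

```text
time_s: 17.67
tcp_pos: [560.1, 145.2, 30.3]
eef_rot: [[-0.596, 0.803, -0.0], [0.803, 0.596, -0.0], [-0.0, -0.0, -1.0]]
contact_force: [-0.5, -0.3, -0.3]
opening: 22.4
```

Call:
{"fn": "move_arm", "kwargs": {
  "series": [
    {"turn": [0, 0, 0], "dp": [-0.017, -0.001, 0], "jaw": 0.26},
    {"turn": [0, 0, 0], "dp": [-0.034, -0.002, 0], "jaw": 0.26},
    {"turn": [0, 0, 0], "dp": [-0.051, -0.003, 0], "jaw": 0.26},
    {"turn": [0, 0, 0], "dp": [-0.068, -0.004, 0], "jaw": 0.26},
    {"turn": [0, 0, 0], "dp": [-0.085, -0.004, 0], "jaw": 0.26}
  ]
}}

```text
time_s: 18.08
tcp_pos: [579.1, 117.0, 30.3]
eef_rot: [[-0.596, 0.803, -0.0], [0.803, 0.596, -0.0], [0.0, -0.0, -1.0]]
contact_force: [-1.0, 0.1, 1.0]
opening: 22.4
```

Call:
{"fn": "move_arm", "kwargs": {
  "series": [
    {"turn": [0, 0, 0], "dp": [-0.017, 0, 0], "jaw": 0.26},
    {"turn": [0, 0, 0], "dp": [-0.034, 0, 0], "jaw": 0.26},
    {"turn": [0, 0, 0], "dp": [-0.051, 0, 0], "jaw": 0.26},
    {"turn": [0, 0, 0], "dp": [-0.065, 0, 0], "jaw": 0.26},
    {"turn": [0, 0, 0], "dp": [-0.075, 0, 0], "jaw": 0.26}
  ]
}}

```text
time_s: 18.5
tcp_pos: [597.1, 92.8, 30.3]
eef_rot: [[-0.596, 0.803, 0.0], [0.803, 0.596, -0.0], [-0.0, 0.0, -1.0]]
contact_force: [0.2, -0.1, 1.0]
opening: 21.9
```

Call:
{"fn": "move_arm", "kwargs": {
  "series": [
    {"turn": [0, 0, 0], "dp": [0.02, 0, 0], "jaw": 0.26},
    {"turn": [0, 0, 0], "dp": [0.06, 0, 0], "jaw": 0.26},
    {"turn": [0, 0, 0], "dp": [0.12, 0, -0.04], "jaw": 0.26},
    {"turn": [0, 0, 0], "dp": [0.2, 0, -0.1], "jaw": 0.26},
    {"turn": [0, 0, 0], "dp": [0.28, 0, -0.15], "jaw": 0.26}
  ]
}}

```text
time_s: 18.92
tcp_pos: [528.5, 184.4, 90.9]
eef_rot: [[-0.595, 0.803, -0.001], [0.803, 0.595, -0.0], [0.0, -0.001, -1.0]]
contact_force: [1.9, 0.7, 1.4]
opening: 22.0
```

Call:
{"fn": "move_arm", "kwargs": {
  "series": [
    {"turn": [0, 0, 0], "dp": [0.07, 0, -0.02], "jaw": 0.26},
    {"turn": [0, 0, 0], "dp": [0.14, 0, -0.04], "jaw": 0.26},
    {"turn": [0, 0, 0], "dp": [0.21, 0, -0.06], "jaw": 0.26},
    {"turn": [0, 0, 0], "dp": [0.28, 0, -0.08], "jaw": 0.26},
    {"turn": [0, 0, 0], "dp": [0.35, 0, -0.1], "jaw": 0.26}
  ]
}}

```text
time_s: 19.33
tcp_pos: [444.7, 297.4, 130.7]
eef_rot: [[-0.597, 0.802, -0.0], [0.802, 0.597, 0.0], [0.0, -0.0, -1.0]]
contact_force: [0.8, 0.1, 0.4]
opening: 22.4
```

Run:
```python
from h import *
s=observe();T=s["tcp_pos"];print(T,tr(T),s["time_s"])
look("side","s15")
s,im,d=look("top","t15")
cv2.imwrite("pics/t15z.png",cv2.resize(im[80:300,200:420],None,fx=2.7,fy=2.7,interpolation=cv2.INTER_CUBIC))
m=(im.max(axis=2)<60).astype('uint8')*255
N,l,st,c=cv2.connectedComponentsWithStats(m)
for i in range(1,N):
    if 60<st[i,4]<600 and 190<st[i,0]<400 and st[i,1]>120: 
        P=ray("top",c[i],11);print(st[i],c[i].round(1),P.round(1),tr(P))
```

```text
[444.7354513  297.38536663 130.72662937] [-237.2   -8.2] 19.3333
[337 162  16  14 173] [344.5 168.5] [649.8  59.5  11. ] [76.  14.3]
[332 178  15  15 173] [339.  185.5] [610.4  73.5  11. ] [41.3 -9. ]
[350 178  15  15 175] [357.  184.8] [611.8  32.   11. ] [ 75.3 -32.7]
[245 196  19  14 125] [254.1 202.8] [571.8 268.5  11. ] [-138.2   76.4]
[243 217  56  60 381] [277.6 244.1] [478.2 216.6  11. ] [-152.4  -29.7]
```

View pics/t15z.png

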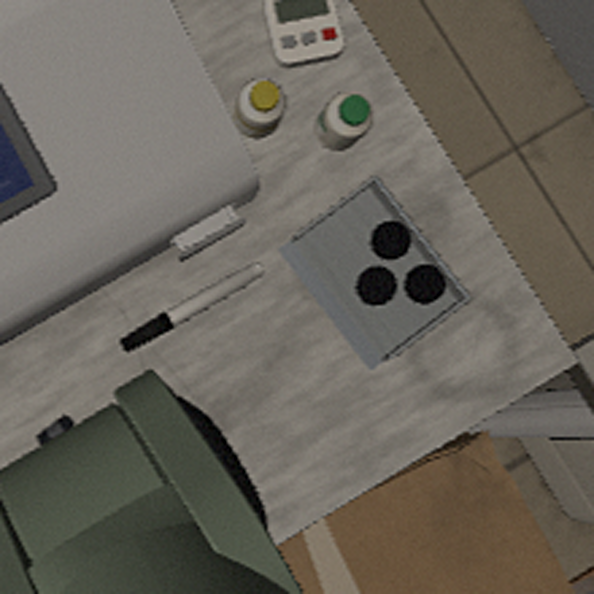

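View pics/s15.png

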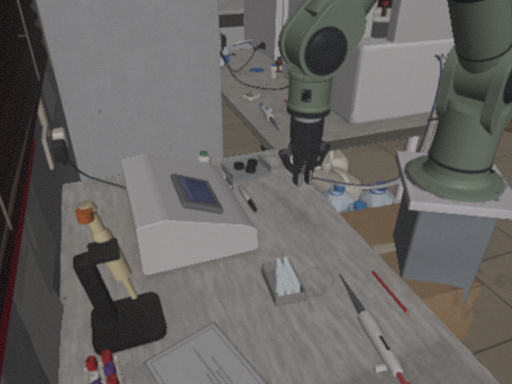

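All three caps are inside the tray: c is about 41 mm past the lip, and a and b are about 75 mm past it. The pen, bottles and cuvettes look unmoved, and the arm is clear of everything.

```bash
python3 -c "
from bench import manip
print(manip.job_done())"
```

```text
the job is handed in; nothing more can be done
None
```

I swept all three caps into the tray one at a time, holding each against two fingertips about 22 mm apart and pushing it along the worktop. No cap was gripped or lifted. I then backed the arm out and handed the job in at about 19.4 s of the 72 s allowed.

**Caps:** The last top view puts all three on the tray floor. At least 18 mm past the lip and within ±62 mm of the tray's middle are needed.

| Cap | Past the lip (mm) | Off the middle (mm) |
|---|---|---|
| a | 75 | -33 |
| b | 76 | +14 |
| c | 41 | -9 |

**Lying flat:** I judged this from the pictures and did not measure cap heights.

**Bystanders:** The pen measured in the same place before and after, to about 0.1 pixel. The bottles and cuvette tray looked unmoved in the pictures, though I did not measure them.

**Forces:** Contact readings stayed under about 2 N after every move.

**Disagreements:** The wrist camera placed the tray lip about 5 mm nearer than the top camera did. If so, the caps are slightly deeper in, which still passes. My first side-view cap positions were 8 to 10 mm off the top view along the side camera's line of sight; about 5 mm of that came from assuming the wrong height.

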